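# Find the fuller tea tin by lifting

### The job

Two closed tea tins that look the same stand side by side on the counter, and one is nearly empty. Lift first the left one, then the right one, about five centimetres clear of the counter to feel which is heavier. Finish with the heavier tin standing in the middle of the cork coaster stack, ready for use, and the lighter one standing in the middle of the kraft notebook as a reminder to reorder, both let go; do not drop a tin, and leave the bell and the card pack where they are.

Things in the scene. Friction and masses are not known exactly. Their poses are not given: they have to be found in the camera images.
- tin_left: the left one (to the robot's left, larger world y) of two tea tins: closed round metal canister, 56 mm diameter, 76 mm high, the top 16 mm a light wooden lid, fixed on. Origin on its axis, 28 mm above its underside; z axis up. Both look the same; one weighs about 0.2 kg, the other about 0.55 kg, and either may be the heavier. The contents sit about the origin, with under 2 mm of play.
- tin_right: the right one (to the robot's right, smaller world y) of two tea tins: closed round metal canister, 56 mm diameter, 76 mm high, the top 16 mm a light wooden lid, fixed on. Origin on its axis, 28 mm above its underside; z axis up. Both look the same; one weighs about 0.2 kg, the other about 0.55 kg, and either may be the heavier. The contents sit about the origin, with under 2 mm of play.
- coaster_stack: low round stack of cork coasters that stays in place on the counter, 68 mm diameter, flat top 19 mm above the counter. Origin at the centre of its underside.
- kraft_notebook: closed notebook with a plain brown cover that lies fixed on the counter, 140 x 88 mm, flat top 12 mm above the counter. Origin at the centre of its underside, x axis along its 140 mm side.
- service_bell: bystander: round counter bell, 84 mm diameter, 58 mm high; origin at the centre of its underside
- card_pack: bystander: banded pack of small cards, 84 x 54 mm, 18 mm high; origin at the centre of its underside, x axis along its length

How it is judged (in metres and radians):
On the way, in this order (a step that is already met when the one before it is completed fails the run):
1. the left tin is lifted at least 30 mm clear of the counter (height (world z) of tin_left above 0.06 m), for 0.2 s.
2. the right tin is lifted at least 30 mm clear of the counter (height (world z) of tin_right above 0.06 m), for 0.2 s.
At the end, for the whole second after the job is handed in: The heavier tin stands upright (within 6 degrees) on the coaster stack with its axis within 12 mm of the stack's centre; the lighter tin stands upright (within 6 degrees) on the notebook, its axis within 45 mm of the cover's middle lengthwise and 22 mm crosswise; both are at rest and let go (((horizontal distance between tin_left and coaster_stack below 0.012 m and height (world z) of tin_left between 0.042 and 0.052 m and contact force between tin_left and coaster_stack above 3.5 N and height (world z) of tin_right between 0.036 and 0.046 m and x of tin_right in the frame of kraft_notebook between -0.045 and 0.045 m and y of tin_right in the frame of kraft_notebook between -0.022 and 0.022 m and angle between each of tin_left, tin_right's own z axis and vertical below 0.105 rad and linear speed of each of tin_left, tin_right below 0.02 m/s and angular speed of each of tin_left, tin_right below 0.2 rad/s) or (horizontal distance between tin_right and coaster_stack below 0.012 m and height (world z) of tin_right between 0.042 and 0.052 m and contact force between tin_right and coaster_stack above 3.5 N and height (world z) of tin_left between 0.036 and 0.046 m and x of tin_left in the frame of kraft_notebook between -0.045 and 0.045 m and y of tin_left in the frame of kraft_notebook between -0.022 and 0.022 m and angle between each of tin_right, tin_left's own z axis and vertical below 0.105 rad and linear speed of each of tin_right, tin_left below 0.02 m/s and angular speed of each of tin_right, tin_left below 0.2 rad/s))); the robot touches nothing.
It fails at once if a tin is let go in the air (more than 35 mm above where it would stand on the counter) ((height (world z) of tin_left above 0.063 m and contact force between tin_left and the arm below 0.01 N and contact force between tin_left and the fingers below 0.01 N) or (height (world z) of tin_right above 0.063 m and contact force between tin_right and the arm below 0.01 N and contact force between tin_right and the fingers below 0.01 N)).
It fails at once if the bell or the card pack is moved more than 25 mm (distance of any of service_bell, card_pack from where it was at the start of the episode above 0.025 m).
It also fails if it takes over 69 s, if anything falls off the work surface, if the arm or the gripper's body presses on something with over 40 N, if the wrist force passes 120 N, or if a joint passes its speed limit or range.

### The arm

A 6-joint arm with a two-finger parallel gripper is mounted at the origin on a cart in front of the work surface, level with it; the furniture and walls round the work are solid. World frame = base frame: x ahead of the robot, y to its left, z up, the work surface at z = 0. Lengths are in mm, angles in degrees, forces in N, time in s.
With the tool pointing down it reaches from about 300 to 850 mm from the base axis. Payload 4.2 kg.
Tool frame: the origin (TCP) lies midway between the tips of the shut fingers; the grasp point (between the pads) lies env.grip_depth behind it (env.grip_depth is the distance from the TCP to the grasp point, in mm); z points along the fingers, y is the direction in which the jaws open and shut (so a half turn about z gives the same grasp; the last joint's range is limited). The gripper opens to 91 mm and grips with 3 to 60 N. Pads are 32 mm wide; open, the fingers measure 118 mm over their backs; the gripper's body (76 mm by 178 mm) begins 60 mm behind the grasp point.
Start: joints at [63.827, 18.312, 89.639, -0, 72.044, -1.146], TCP at [243.254, 521.029, 213.976] pointing down, gripper open.
Joint ranges: [-177.97, 177.97], [-48.28, 115.42], [12.27, 149.76], [-77.06, 257.06], [2.81, 150.46], [-146.56, 146.56]. Speed limits (degrees/s): [147.25, 147.25, 180, 180, 180, 180].

### API

Orientations are given as [roll, pitch, yaw] about the fixed x, y, z axes, in that order (R = Rz(yaw) Ry(pitch) Rx(roll)).
In Python, from workcell import env, cams, spotter gives the robot as it stands.
- The arm moves only by the tool apply_moves, never from a script. Its argument "plan" is a list of rows, each an object with "jaw": the closure, from 0 (fully open) to 1 (shut); "delta_pos": the shift along the tool's x, y, z in mm, a list of three; "spin": the turn about the tool's z in rad. In form: [{"jaw": jaw, "delta_pos": [dx, dy, dz], "spin": spin}, ...]. A call has exactly 8 rows; each row is the pose to reach, as a shift and turn from the pose measured when the call began, along the tool's axes at that moment; what a row does not reach only later rows make up. A row lasts 1/8 s, in which the tool goes at most 62.5 mm and 10.7 degrees, less where a joint would pass 70% of its speed; a pose out of reach is approached as far as the arm can. A call with a gripper value outside its range is refused whole. The fingers move at their own pace and stop on an object; "squeeze" is the grip in N (left out, the last holds). Time passes only in rows, so rows that repeat a pose let the fingers close, or fill a call up. It gives the time, the measured TCP pose, the force and the opening at its end, in the units of the state.
- env.state(): the state, without advancing time (a new reading comes with each control period).
- cams.grab_frame(name): name is "scene" or "top"; returns the picture (480x640x3 uint8, red, green, blue); there is no depth.
- cams.calibration(name): a dict with "camera_matrix" (3x3 intrinsics, pixels), "rvec" (rotation vector, rad) and "tvec" (3), from world to camera coordinates, as OpenCV has them. Camera axes: x right, y down, z forward; pixel columns grow to the right and rows downward; lengths in mm; the calibration is good to about 2 mm. A picture is of the moment at which its call begins. calibration takes no time and is no camera call.
- env.job_done(): hands the job in, once; it reports no verdict.
Trained networks look in the newest picture that a camera, given by its name, has taken for a name from the list of things; names that differ only in an ending like _2 or _b are one class to them, and where a whole thing is asked for, a point or a joint stands for the part that bears it (a point fixed in the world has none). Each returns a list of dicts, best first, with "confidence" (0 to 1); they miss things now and then, are a little off and sometimes report something else, mostly with a low value. They report only what shows in the picture. A call takes as long as a camera call.
- spotter.masks_of(camera, target): "region" (480x640 bool, what is visible of it) and "extent" ([left, top, right, bottom] in pixels, round what is visible of it).
The state is a dict: "time_s": time; "qpos": joint angles; "qvel": joint speeds; "effort": joint torques, N m; "ee_pos": TCP position; "ee_rot": TCP orientation; "force": force on the tool from outside, world axes, zero at the start; "torque": the same for the moment, N m; "gripper_width": finger opening in mm.
Only numpy, scipy, OpenCV 4.12 (cv2) and the standard library are available. Lean on these libraries where they do the work, as an engineer would, in place of code of your own. Each camera call takes 0.05 s, during which the arm holds its last target.

## Working session

There is one attempt and no reset: what is moved stays moved. The work goes in short steps, Python scripts to look and compute and a tool call to move; the robot and the scene stay as the last step left them, time stands still between calls to the robot, and variables do not carry over. Pictures are saved under pics/ and viewed, and the job is handed in when it is done.

Besides the shell and the picture viewer there is one more tool, called after ">>>" by a JSON object that holds its "name" and its "arguments", one argument or row to a line. apply_moves: Moves the arm, as the interface text tells. Its arguments: {"type":"object","properties":{"plan":{"type":"array"},"squeeze":{"type":"number"}},"required":["plan"]}

```bash
mkdir -p pics; ls; python3 - <<'E'
from workcell import env,cams,spotter
import cv2,numpy as np
print(env.state()); print(env.grip_depth)
for c in ("top","scene"):
    im=cams.grab_frame(c); cv2.imwrite(f"pics/{c}0.png",im[:,:,::-1])
    k=cams.calibration(c); R=cv2.Rodrigues(np.array(k["rvec"],float))[0]; print(c,k["camera_matrix"],(-R.T@np.array(k["tvec"]).ravel()))
    for t in ("tin_left","coaster_stack","kraft_notebook","service_bell","card_pack"):
        for d in spotter.masks_of(c,t): print(c,t,d["confidence"],d["extent"],d["region"].sum())
E
```

```text
pics
{'time_s': 0.0, 'qpos': array([ 6.38281288e+01,  1.83495749e+01,  8.97068563e+01,  1.36737587e-03,
        7.20447267e+01, -1.14617922e+00]), 'qvel': array([ 0.02994406,  0.00687956, -0.01574808, -0.00204026, -0.02225463,
        0.0640292 ]), 'effort': array([ 1.85939452e-04, -4.12459946e+01, -2.31971776e+01,  7.27123604e-02,
        4.57682158e-02, -1.52357202e-04]), 'ee_pos': array([243.00547458, 520.55548864, 213.13795672]), 'ee_rot': array([-1.79898888e+02, -3.32326359e-03,  1.54973882e+02]), 'force': array([-0.12685154, -0.43866982, -0.18299756]), 'torque': array([0.05363195, 0.00712616, 0.03311736]), 'gripper_width': 90.84852327050629}
18.8
top [[511.38396146   0.         315.42222245]
 [  0.         511.38396146 246.4622791 ]
 [  0.           0.           1.        ]] [ 427.87403483  -60.52784577 1148.79084879]
top tin_left 0.83 [270.8, 243.8, 303.0, 276.1] 675
top coaster_stack 0.91 [397.1, 266.2, 426.8, 295.7] 744
top kraft_notebook 0.62 [388.9, 168.9, 440.1, 228.9] 2521
top service_bell 0.55 [175.5, 275.4, 211.7, 316.2] 1213
top card_pack 0.8 [229.4, 287.2, 262.5, 325.6] 944
scene [[605.79684896   0.         321.23008259]
 [  0.         605.79684896 234.0564506 ]
 [  0.           0.           1.        ]] [-190.78275593 -465.23839416  892.53002399]
scene tin_left 0.96 [274.2, 215.7, 305.6, 258.9] 1304
scene coaster_stack 0.98 [392.1, 307.6, 426.3, 346.1] 1216
scene coaster_stack 0.25 [272.4, 215.7, 306.5, 257.0] 1167
scene kraft_notebook 0.84 [422.2, 230.1, 480.6, 295.8] 2632
scene service_bell 0.82 [167.2, 215.5, 203.8, 250.6] 1156
scene card_pack 0.89 [206.5, 242.8, 250.6, 281.3] 1138
```

View pics/top0.png

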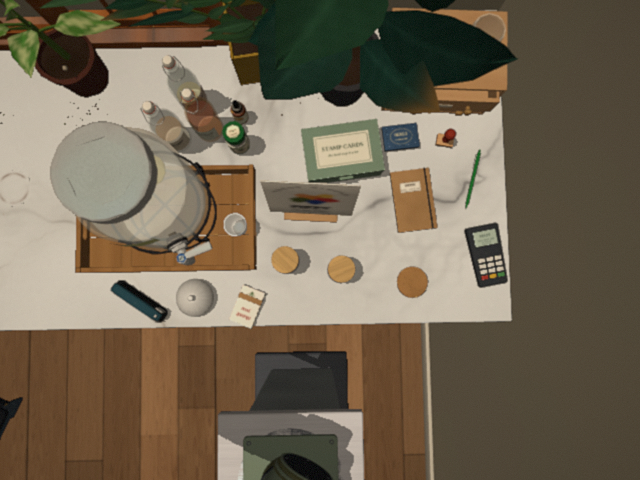

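View pics/scene0.png

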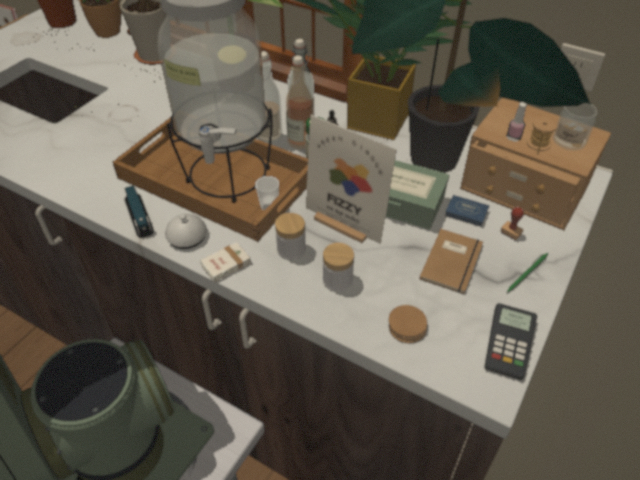

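Both views agree: the two tins show at (285,260) and (341,269) in the top view, with the coaster at (412,282), notebook at (413,200), bell at (195,298) and cards at (247,306). A sign stands just behind the tins. Next I fit positions to the mask extents in both views.

```bash
cat > h.py <<'E'
from workcell import env,cams,spotter
import cv2,numpy as np
from scipy.optimize import least_squares
def proj(c,P):
    k=cams.calibration(c)
    return cv2.projectPoints(np.asarray(P,float),np.array(k["rvec"],float),np.array(k["tvec"],float),np.array(k["camera_matrix"]),None)[0].reshape(-1,2)
a=np.linspace(0,2*np.pi,90,endpoint=False)
def cyl(x,y,r,z0,z1):
    return np.array([[x+r*np.cos(t),y+r*np.sin(t),z] for z in(z0,z1) for t in a])
def box(x,y,th,l,w,z0,z1):
    c,s=np.cos(th),np.sin(th)
    return np.array([[x+c*u*l/2-s*v*w/2,y+s*u*l/2+c*v*w/2,z] for z in(z0,z1) for u in(-1,1) for v in(-1,1)])
def ext(p): return np.r_[p.min(0),p.max(0)]
def fitcyl(E,r,z0,z1,g):
    f=lambda p: np.concatenate([ext(proj(c,cyl(*p,r,z0,z1)))-e for c,e in E.items()])
    s=least_squares(f,g,loss='soft_l1'); return s.x,np.round(s.fun,1)
def onz(c,uv,z):
    f=lambda p: (proj(c,[[p[0],p[1],z]])-uv).ravel()
    return least_squares(f,[400,-100]).x
E
python3 - <<'E'
from h import *
for c in("top","scene"): cams.grab_frame(c)
D={(c,t):spotter.masks_of(c,t) for c in("top","scene") for t in("tin_left","tin_right","coaster_stack","kraft_notebook")}
for k,v in D.items(): print(k,[(d["confidence"],d["extent"]) for d in v])
def pick(t,tins=None):
    return {c:np.array(D[c,t][0]["extent"]) for c in("top","scene") if D[c,t]}
for t,r,h in(("tin_left",28,76),("tin_right",28,76),("coaster_stack",34,19)):
    try:
        E=pick(t); print(t,fitcyl(E,r,0,h,[400,-100]))
        for c in E: print('  ',c,fitcyl({c:E[c]},r,0,h,[400,-100]))
    except Exception as e: print(t,e)
for c in("top","scene"):
    m=D[c,"kraft_notebook"][0]["region"].astype(np.uint8)
    r=cv2.minAreaRect(cv2.findNonZero(m)); q=np.array([onz(c,p,12) for p in cv2.boxPoints(r)])
    # fit by IoU-ish: hull extents + mask centroid
    ys,xs=np.nonzero(m); cen=onz(c,[xs.mean(),ys.mean()],11); print(c,"notebook cen",cen,"quad",q.round(0).tolist())
for c in("top","scene"):
    print(c,"edges", [onz(c,p,0).round() for p in ([[283,214],[338,221],[258,182],[357,186]] if c=="top" else [[315,215],[368,238]])])
E
```

```text
('top', 'tin_left') [(0.57, [273.2, 245.5, 301.1, 275.0])]
('top', 'tin_right') [(0.78, [326.7, 254.2, 355.6, 281.1])]
('top', 'coaster_stack') [(0.86, [395.4, 265.5, 428.3, 296.7])]
('top', 'kraft_notebook') [(0.79, [387.4, 167.7, 435.8, 234.6])]
('scene', 'tin_left') [(0.59, [275.2, 213.8, 308.8, 259.2])]
('scene', 'tin_right') [(0.91, [324.4, 242.7, 351.6, 291.9]), (0.38, [389.5, 305.2, 428.0, 345.0])]
('scene', 'coaster_stack') [(0.88, [392.1, 304.5, 426.0, 345.9])]
('scene', 'kraft_notebook') [(0.96, [419.6, 228.1, 480.7, 294.1]), (0.74, [327.2, 242.3, 350.2, 294.9])]
tin_left (array([481.87240941,  -3.2294654 ]), array([ 0.2,  1.5, -0.1, -0.6,  2.1, -1.8, -1.4,  0.5]))
   top (array([482.96935892,  -3.18066923]), array([ 0.1,  1. , -0.1, -1.1]))
   scene (array([479.93539162,  -3.26746881]), array([ 1.6, -1.2, -1.9,  1.2]))
tin_right (array([ 461.68042734, -118.5185284 ]), array([ 0.8,  1.4, -0.4,  1.4, -0.4, -1.9,  3.4, -1.6]))
   top (array([ 464.68739432, -118.22678838]), array([ 0.7, -0.1, -0.6,  0.1]))
   scene (array([ 456.39738679, -117.87901556]), array([-2.1, -0.2,  1.7,  0.2]))
coaster_stack (array([ 431.66188399, -278.12434155]), array([ 0.9,  1.1,  0.2,  0.8, -3. , -0.9,  2.7, -4.5]))
   top (array([ 433.85698073, -276.96243905]), array([ 0.4,  0.2, -0.3, -0.1]))
   scene (array([ 426.13163962, -280.50989061]), array([-3.2,  1.7,  2.7, -1.6]))
top notebook cen [ 615.89853951 -285.60398788] quad [[681.0, -233.0], [692.0, -323.0], [551.0, -338.0], [540.0, -248.0]]
scene notebook cen [ 603.58811922 -288.64270057] quad [[528.0, -253.0], [676.0, -226.0], [683.0, -323.0], [538.0, -342.0]]
top edges [array([591.,   8.]), array([ 573., -116.]), array([665.,  64.]), array([ 652., -161.])]
scene edges [array([587.,  10.]), array([ 585., -117.])]
```

```bash
cat >> h.py <<'E'
from scipy.spatial.transform import Rotation as Ro
def mv(*targets,yaw=180):
    s=env.state(); R=Ro.from_euler('xyz',s["ee_rot"],degrees=True).as_matrix()
    print("t",round(s["time_s"],2),"pos",s["ee_pos"].round(1),"rot",s["ee_rot"].round(2),"F",s["force"].round(2),"w",round(s["gripper_width"],1),"q",s["qpos"].round(0))
    dy=(yaw-s["ee_rot"][2]+180)%360-180
    print("spin",round(-np.radians(dy),3))
    for T in targets: print(T,(R.T@(np.array(T)-s["ee_pos"])).round(1))
E
python3 - <<'E'
from h import *
mv([290,330,214],[330,40,214],[400,0,214])
E
```

```text
t 1.1 pos [243.3 521.  214. ] rot [179.99   0.   154.97] F [-0.27 -1.02  0.3 ] w 91.3 q [64. 18. 90. -0. 72. -1.]
spin -0.437
[290, 330, 214] [-123.2 -153.3   -0. ]
[330, 40, 214] [-2.821e+02 -3.992e+02 -1.000e-01]
[400, 0, 214] [-3.624e+02 -4.058e+02 -1.000e-01]
```

>>> {"name": "apply_moves", "arguments": {
  "plan": [
    {"jaw": 0, "delta_pos": [-30, -38, 0], "spin": -0.06},
    {"jaw": 0, "delta_pos": [-62, -77, 0], "spin": -0.12},
    {"jaw": 0, "delta_pos": [-93, -115, 0], "spin": -0.18},
    {"jaw": 0, "delta_pos": [-123, -153, 0], "spin": -0.25},
    {"jaw": 0, "delta_pos": [-155, -200, 0], "spin": -0.3},
    {"jaw": 0, "delta_pos": [-187, -248, 0], "spin": -0.35},
    {"jaw": 0, "delta_pos": [-218, -297, 0], "spin": -0.4},
    {"jaw": 0, "delta_pos": [-250, -347, 0], "spin": -0.437}
  ]
}}

```text
time_s: 2.1
ee_pos: [323.1, 99.2, 214.3]
ee_rot: [180.0, 0.1, -179.9]
force: [2.0, -0.2, -0.1]
gripper_width: 90.9
```

```bash
python3 - <<'E'
from h import *
mv([400,20,214],[482,-3,214],[482,-3,110],[482,-3,27])
E
```

```text
t 2.1 pos [323.1  99.2 214.3] rot [ 1.7998e+02  1.0000e-01 -1.7986e+02] F [ 2.03 -0.16 -0.13] w 90.9 q [ 15.  -4. 116.  -0.  68. -75.]
spin 0.003
[400, 20, 214] [-76.7 -79.4   0.4]
[482, -3, 214] [-158.7 -102.6    0.5]
[482, -3, 110] [-158.5 -102.7  104.5]
[482, -3, 27] [-158.4 -102.7  187.5]
```

>>> {"name": "apply_moves", "arguments": {
  "plan": [
    {"jaw": 0, "delta_pos": [-38, -40, 0], "spin": 0},
    {"jaw": 0, "delta_pos": [-77, -79, 0], "spin": 0},
    {"jaw": 0, "delta_pos": [-118, -92, 10], "spin": 0},
    {"jaw": 0, "delta_pos": [-158, -103, 30], "spin": 0},
    {"jaw": 0, "delta_pos": [-158, -103, 65], "spin": 0},
    {"jaw": 0, "delta_pos": [-158, -103, 100], "spin": 0},
    {"jaw": 0, "delta_pos": [-158, -103, 105], "spin": 0},
    {"jaw": 0, "delta_pos": [-158, -103, 105], "spin": 0}
  ]
}}

```text
time_s: 3.1
ee_pos: [482.0, -3.3, 110.2]
ee_rot: [180.0, 0.2, -179.9]
force: [0.2, -0.4, -0.3]
gripper_width: 91.2
```

```bash
python3 - <<'E'
from h import *
mv([482,-3,27])
for c in ("top","scene"):
    im=cams.grab_frame(c); im=im[150:350,180:480] if c=="top" else im[130:330,180:480]
    cv2.imwrite(f"pics/{c}1.png",cv2.resize(im,None,fx=2.5,fy=2.5)[:,:,::-1])
E
```

```text
t 3.1 pos [482.   -3.3 110.2] rot [ 1.7998e+02  1.5000e-01 -1.7985e+02] F [ 0.2  -0.44 -0.28] w 91.2 q [ -2.  15. 110.   0.  54. -92.]
spin 0.003
[482, -3, 27] [ 0.3  0.3 83.2]
```

View pics/scene1.png

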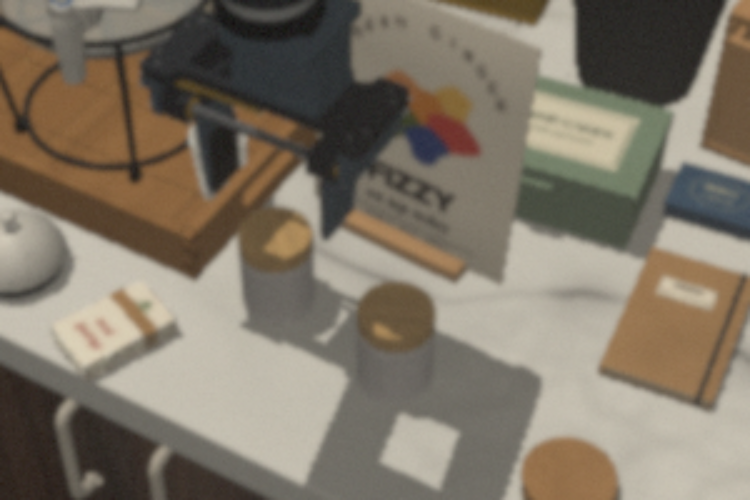

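The fingers straddle the left tin: the tips at crop (218,195) and (335,235) centre on the lid at (277,237). Descending.

>>> {"name": "apply_moves", "arguments": {
  "plan": [
    {"jaw": 0, "delta_pos": [0, 0, 25], "spin": 0},
    {"jaw": 0, "delta_pos": [0, 0, 50], "spin": 0},
    {"jaw": 0, "delta_pos": [0, 0, 75], "spin": 0},
    {"jaw": 0, "delta_pos": [0, 0, 87], "spin": 0},
    {"jaw": 0, "delta_pos": [0, 0, 87], "spin": 0},
    {"jaw": 0.3, "delta_pos": [0, 0, 87], "spin": 0},
    {"jaw": 0.5, "delta_pos": [0, 0, 87], "spin": 0},
    {"jaw": 0.7, "delta_pos": [0, 0, 87], "spin": 0}
  ],
  "squeeze": 35
}}

```text
time_s: 4.2
ee_pos: [483.5, -3.0, 24.7]
ee_rot: [180.0, 0.4, -179.9]
force: [0.4, 2.7, 1.1]
gripper_width: 63.8
```

```bash
python3 - <<'E'
from h import *
mv([482,-3,27])
E
```

```text
t 4.2 pos [483.5  -3.   24.7] rot [ 179.95    0.35 -179.88] F [0.39 2.67 1.1 ] w 63.8 q [ -2.  22. 116.   0.  41. -92.]
spin 0.002
[482, -3, 27] [ 1.5  0.  -2.3]
```

>>> {"name": "apply_moves", "arguments": {
  "plan": [
    {"jaw": 1, "delta_pos": [0, 0, 0], "spin": 0},
    {"jaw": 1, "delta_pos": [0, 0, 0], "spin": 0},
    {"jaw": 1, "delta_pos": [0, 0, 0], "spin": 0},
    {"jaw": 1, "delta_pos": [0, 0, 0], "spin": 0},
    {"jaw": 1, "delta_pos": [0, 0, 0], "spin": 0},
    {"jaw": 1, "delta_pos": [0, 0, 0], "spin": 0},
    {"jaw": 1, "delta_pos": [0, 0, 0], "spin": 0},
    {"jaw": 1, "delta_pos": [0, 0, 0], "spin": 0}
  ],
  "squeeze": 35
}}

```text
time_s: 5.2
ee_pos: [483.5, -3.0, 24.8]
ee_rot: [180.0, 0.4, -179.9]
force: [-0.9, 1.4, 3.2]
gripper_width: 56.7
```

>>> {"name": "apply_moves", "arguments": {
  "plan": [
    {"jaw": 1, "delta_pos": [0, 0, -8], "spin": 0},
    {"jaw": 1, "delta_pos": [0, 0, -18], "spin": 0},
    {"jaw": 1, "delta_pos": [0, 0, -30], "spin": 0},
    {"jaw": 1, "delta_pos": [0, 0, -42], "spin": 0},
    {"jaw": 1, "delta_pos": [0, 0, -52], "spin": 0},
    {"jaw": 1, "delta_pos": [0, 0, -55], "spin": 0},
    {"jaw": 1, "delta_pos": [0, 0, -55], "spin": 0},
    {"jaw": 1, "delta_pos": [0, 0, -55], "spin": 0}
  ],
  "squeeze": 35
}}

```text
time_s: 6.2
ee_pos: [482.9, -3.0, 79.4]
ee_rot: [180.0, 0.3, -179.9]
force: [-0.5, -0.2, -2.3]
gripper_width: 56.9
```

>>> {"name": "apply_moves", "arguments": {
  "plan": [
    {"jaw": 1, "delta_pos": [0, 0, 0], "spin": 0},
    {"jaw": 1, "delta_pos": [0, 0, 0], "spin": 0},
    {"jaw": 1, "delta_pos": [0, 0, 0], "spin": 0},
    {"jaw": 1, "delta_pos": [0, 0, 0], "spin": 0},
    {"jaw": 1, "delta_pos": [0, 0, 0], "spin": 0},
    {"jaw": 1, "delta_pos": [0, 0, 0], "spin": 0},
    {"jaw": 1, "delta_pos": [0, 0, 0], "spin": 0},
    {"jaw": 1, "delta_pos": [0, 0, 0], "spin": 0}
  ]
}}

```text
time_s: 7.2
ee_pos: [482.8, -3.0, 79.4]
ee_rot: [180.0, 0.3, -179.9]
force: [0.1, 1.2, -2.1]
gripper_width: 56.7
```

```bash
python3 - <<'E'
from h import *
mv([482,-3,27])
for c in ("scene","top"):
    im=cams.grab_frame(c); im=im[130:330,180:480]
    cv2.imwrite(f"pics/{c}2.png",cv2.resize(im,None,fx=2.5,fy=2.5)[:,:,::-1])
    s=env.state(); print(s["force"],s["torque"],s["effort"])
E
```

```text
t 7.2 pos [482.8  -3.   79.4] rot [ 179.95    0.3  -179.88] F [ 0.1   1.18 -2.09] w 56.7 q [ -2.  18. 113.   0.  49. -92.]
spin 0.002
[482, -3, 27] [ 1.1 -0.  52.4]
[-0.25708106 -0.06842874 -2.09378184] [ 0.06478838 -0.02501011 -0.00893178] [-1.53296016e-03 -3.64014173e+01 -1.86303413e+01 -2.63318850e-02
  5.11829567e-02 -1.58506182e-04]
[ 0.14641799  0.8382172  -1.29682063] [0.04737979 0.06497119 0.00461847] [-2.32996581e-04 -3.64019752e+01 -1.86298156e+01 -2.66206311e-02
  5.11883281e-02 -1.35071409e-04]
```

View pics/scene2.png

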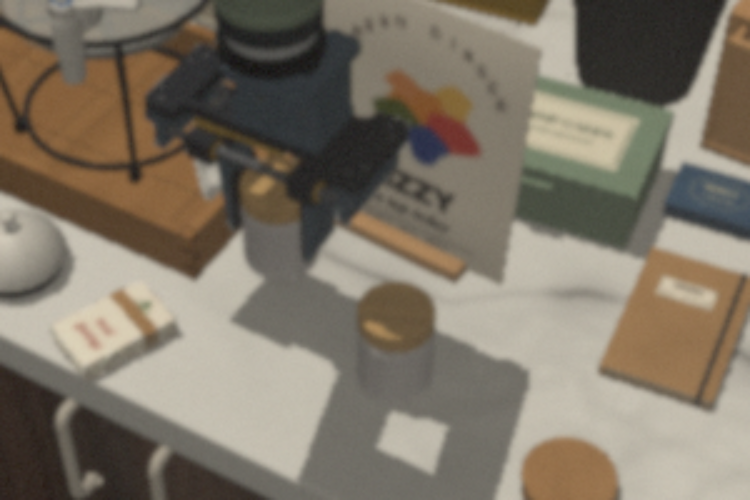

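The left tin hangs clear between the fingers at crop (272,220). The force is about -2 N, so it should be the lighter one (0.2 kg). I'll carry it round the front of the right tin to the notebook.

```bash
python3 - <<'E'
from h import *
mv([375,-60,82],[375,-200,82],[450,-287,82],[612,-287,82],[612,-287,45],[612,-287,37])
E
```

```text
t 7.3 pos [482.8  -3.   79.4] rot [ 179.95    0.3  -179.88] F [ 0.15  0.84 -1.3 ] w 56.5 q [ -2.  18. 113.   0.  49. -92.]
spin 0.002
[375, -60, 82] [107.9 -56.7  -3.2]
[375, -200, 82] [ 108.2 -196.7   -3.3]
[450, -287, 82] [  33.4 -283.9   -3. ]
[612, -287, 82] [-128.6 -284.2   -2.2]
[612, -287, 45] [-128.4 -284.3   34.8]
[612, -287, 37] [-128.3 -284.3   42.8]
```

>>> {"name": "apply_moves", "arguments": {
  "plan": [
    {"jaw": 1, "delta_pos": [25, 0, -3], "spin": 0},
    {"jaw": 1, "delta_pos": [60, 0, -3], "spin": 0},
    {"jaw": 1, "delta_pos": [95, -10, -3], "spin": 0},
    {"jaw": 1, "delta_pos": [108, -45, -3], "spin": 0},
    {"jaw": 1, "delta_pos": [108, -85, -3], "spin": 0},
    {"jaw": 1, "delta_pos": [108, -125, -3], "spin": 0},
    {"jaw": 1, "delta_pos": [108, -165, -3], "spin": 0},
    {"jaw": 1, "delta_pos": [108, -195, -3], "spin": 0}
  ]
}}

```text
time_s: 8.3
ee_pos: [375.3, -199.9, 81.9]
ee_rot: [180.0, 0.3, -179.9]
force: [0.7, -0.7, -2.2]
gripper_width: 56.8
```

```bash
python3 - <<'E'
from h import *
mv([375,-200,82],[450,-287,82],[612,-287,82],[612,-287,45],[612,-287,37])
E
```

```text
t 8.3 pos [ 375.3 -199.9   81.9] rot [ 179.98    0.35 -179.94] F [ 0.74 -0.74 -2.24] w 56.8 q [ -30.   13.  119.    0.   47. -120.]
spin 0.001
[375, -200, 82] [ 0.3 -0.1 -0.1]
[450, -287, 82] [-74.6 -87.1   0.3]
[612, -287, 82] [-236.6  -87.3    1.3]
[612, -287, 45] [-236.4  -87.3   38.3]
[612, -287, 37] [-236.3  -87.3   46.3]
```

>>> {"name": "apply_moves", "arguments": {
  "plan": [
    {"jaw": 1, "delta_pos": [-10, -40, 0], "spin": 0},
    {"jaw": 1, "delta_pos": [-40, -75, 0], "spin": 0},
    {"jaw": 1, "delta_pos": [-80, -87, 0], "spin": 0},
    {"jaw": 1, "delta_pos": [-125, -87, 0], "spin": 0},
    {"jaw": 1, "delta_pos": [-170, -87, 0], "spin": 0},
    {"jaw": 1, "delta_pos": [-210, -87, 0], "spin": 0},
    {"jaw": 1, "delta_pos": [-236, -87, 1], "spin": 0},
    {"jaw": 1, "delta_pos": [-236, -87, 1], "spin": 0}
  ]
}}

```text
time_s: 9.3
ee_pos: [612.9, -286.4, 81.5]
ee_rot: [180.0, 0.4, -179.9]
force: [-1.1, -0.7, -2.6]
gripper_width: 56.7
```

```bash
python3 - <<'E'
from h import *
mv([612,-287,45],[612,-287,37])
for c in ("scene","top"):
    im=cams.grab_frame(c); im=im[150:350,280:580] if c=="scene" else im[100:300,280:580]
    cv2.imwrite(f"pics/{c}3.png",cv2.resize(im,None,fx=2.5,fy=2.5)[:,:,::-1])
E
```

```text
t 9.3 pos [ 612.9 -286.4   81.5] rot [ 179.98    0.36 -179.86] F [-1.15 -0.67 -2.64] w 56.7 q [ -26.   33.   86.    0.   61. -116.]
spin 0.002
[612, -287, 45] [ 1.1 -0.6 36.5]
[612, -287, 37] [ 1.2 -0.6 44.5]
```

View pics/scene3.png

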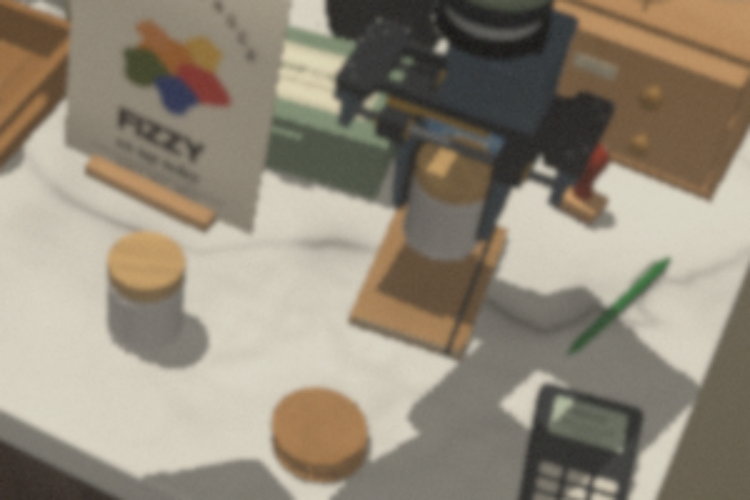

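View pics/top3.png

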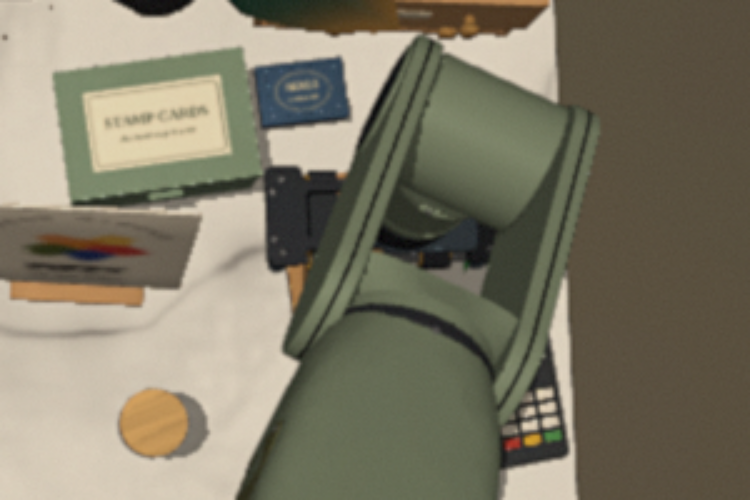

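The tin is above the notebook with clear space around it (scene crop (445,215)). Lowering to set it down.

>>> {"name": "apply_moves", "arguments": {
  "plan": [
    {"jaw": 1, "delta_pos": [1, 0, 10], "spin": 0},
    {"jaw": 1, "delta_pos": [1, 0, 20], "spin": 0},
    {"jaw": 1, "delta_pos": [1, 0, 30], "spin": 0},
    {"jaw": 1, "delta_pos": [1, 0, 37], "spin": 0},
    {"jaw": 1, "delta_pos": [1, 0, 41], "spin": 0},
    {"jaw": 1, "delta_pos": [1, 0, 43], "spin": 0},
    {"jaw": 1, "delta_pos": [1, 0, 44], "spin": 0},
    {"jaw": 1, "delta_pos": [1, 0, 44], "spin": 0}
  ]
}}

```text
time_s: 10.4
ee_pos: [609.8, -286.4, 37.8]
ee_rot: [180.0, 0.2, -179.9]
force: [-0.4, 0.1, -2.4]
gripper_width: 57.0
```

>>> {"name": "apply_moves", "arguments": {
  "plan": [
    {"jaw": 1, "delta_pos": [0, 0, 0.5], "spin": 0},
    {"jaw": 1, "delta_pos": [0, 0, 1], "spin": 0},
    {"jaw": 1, "delta_pos": [0, 0, 1.3], "spin": 0},
    {"jaw": 1, "delta_pos": [0, 0, 1.3], "spin": 0},
    {"jaw": 1, "delta_pos": [0, 0, 1.3], "spin": 0},
    {"jaw": 1, "delta_pos": [0, 0, 1.3], "spin": 0},
    {"jaw": 1, "delta_pos": [0, 0, 1.3], "spin": 0},
    {"jaw": 1, "delta_pos": [0, 0, 1.3], "spin": 0}
  ]
}}

```text
time_s: 11.4
ee_pos: [609.8, -286.4, 36.7]
ee_rot: [180.0, 0.3, -179.9]
force: [-1.2, 0.7, -0.0]
gripper_width: 56.7
```

The weight is off the gripper, so the tin is seated. Releasing, then rising.

>>> {"name": "apply_moves", "arguments": {
  "plan": [
    {"jaw": 0.3, "delta_pos": [0, 0, 0], "spin": 0},
    {"jaw": 0.2, "delta_pos": [0, 0, 0], "spin": 0},
    {"jaw": 0.1, "delta_pos": [0, 0, 0], "spin": 0},
    {"jaw": 0, "delta_pos": [0, 0, 0], "spin": 0},
    {"jaw": 0, "delta_pos": [0, 0, 0], "spin": 0},
    {"jaw": 0, "delta_pos": [0, 0, 0], "spin": 0},
    {"jaw": 0, "delta_pos": [0, 0, 0], "spin": 0},
    {"jaw": 0, "delta_pos": [0, 0, 0], "spin": 0}
  ]
}}

```text
time_s: 12.4
ee_pos: [609.8, -286.4, 36.7]
ee_rot: [180.0, 0.3, -179.9]
force: [-0.1, -0.3, 0.2]
gripper_width: 91.1
```

>>> {"name": "apply_moves", "arguments": {
  "plan": [
    {"jaw": 0, "delta_pos": [0, 0, -15], "spin": 0},
    {"jaw": 0, "delta_pos": [0, 0, -35], "spin": 0},
    {"jaw": 0, "delta_pos": [0, 0, -60], "spin": 0},
    {"jaw": 0, "delta_pos": [0, 0, -85], "spin": 0},
    {"jaw": 0, "delta_pos": [20, 0, -105], "spin": 0},
    {"jaw": 0, "delta_pos": [60, 0, -115], "spin": 0},
    {"jaw": 0, "delta_pos": [110, 0, -115], "spin": 0},
    {"jaw": 0, "delta_pos": [160, 0, -115], "spin": 0}
  ]
}}

```text
time_s: 13.4
ee_pos: [448.2, -286.9, 152.3]
ee_rot: [-180.0, 0.4, -179.9]
force: [-0.5, -0.6, -0.6]
gripper_width: 91.2
```

```bash
python3 - <<'E'
from h import *
mv([380,-220,150],[400,-140,150],[462,-118.5,150],[462,-118.5,110])
for c in ("scene",):
    im=cams.grab_frame(c); im=im[150:350,280:580]
    cv2.imwrite(f"pics/{c}4.png",cv2.resize(im,None,fx=2.5,fy=2.5)[:,:,::-1])
E
```

```text
t 13.4 pos [ 448.2 -286.9  152.3] rot [-179.97    0.35 -179.89] F [-0.5  -0.59 -0.57] w 91.2 q [ -34.   17.  101.    0.   62. -124.]
spin 0.002
[380, -220, 150] [68.1 67.   1.8]
[400, -140, 150] [ 48.  147.    1.9]
[462, -118.5, 150] [-14.1 168.3   2.3]
[462, -118.5, 110] [-13.8 168.4  42.3]
```

View pics/scene4.png

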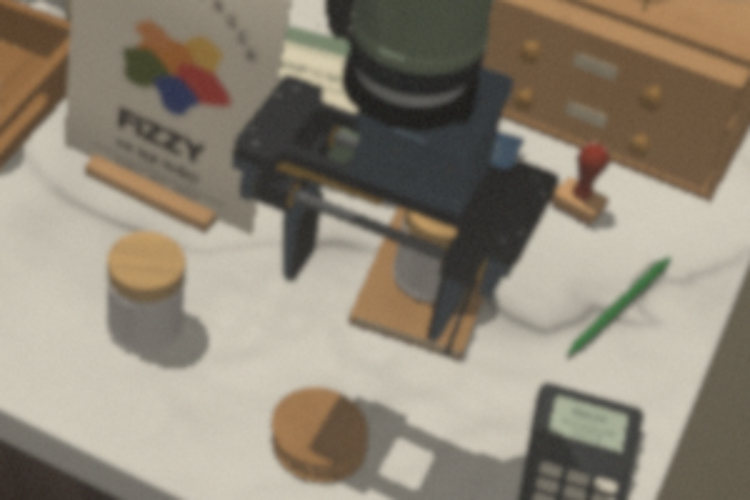

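The left tin stands on the notebook, partly hidden at crop (425,255), and the fingers came away clean. On to the right tin.

>>> {"name": "apply_moves", "arguments": {
  "plan": [
    {"jaw": 0, "delta_pos": [0, 30, 2], "spin": 0},
    {"jaw": 0, "delta_pos": [0, 75, 2], "spin": 0},
    {"jaw": 0, "delta_pos": [-4, 120, 2], "spin": 0},
    {"jaw": 0, "delta_pos": [-10, 155, 2], "spin": 0},
    {"jaw": 0, "delta_pos": [-14, 168, 10], "spin": 0},
    {"jaw": 0, "delta_pos": [-14, 168, 30], "spin": 0},
    {"jaw": 0, "delta_pos": [-14, 168, 42], "spin": 0},
    {"jaw": 0, "delta_pos": [-14, 168, 42], "spin": 0}
  ]
}}

```text
time_s: 14.45
ee_pos: [454.2, -117.4, 109.2]
ee_rot: [179.8, -0.3, 180.0]
force: [0.8, -0.3, 0.2]
gripper_width: 91.3
```

```bash
python3 - <<'E'
from h import *
mv([462,-118.5,24])
for c in ("scene",):
    im=cams.grab_frame(c); im=im[150:350,230:530]
    cv2.imwrite(f"pics/{c}5.png",cv2.resize(im,None,fx=2.5,fy=2.5)[:,:,::-1])
E
```

```text
t 14.45 pos [ 454.2 -117.4  109.2] rot [179.83  -0.27 179.99] F [ 0.76 -0.34  0.17] w 91.3 q [ -16.   15.  112.    0.   54. -106.]
spin -0.0
[462, -118.5, 24] [-8.2 -1.3 85.1]
```

View pics/scene5.png

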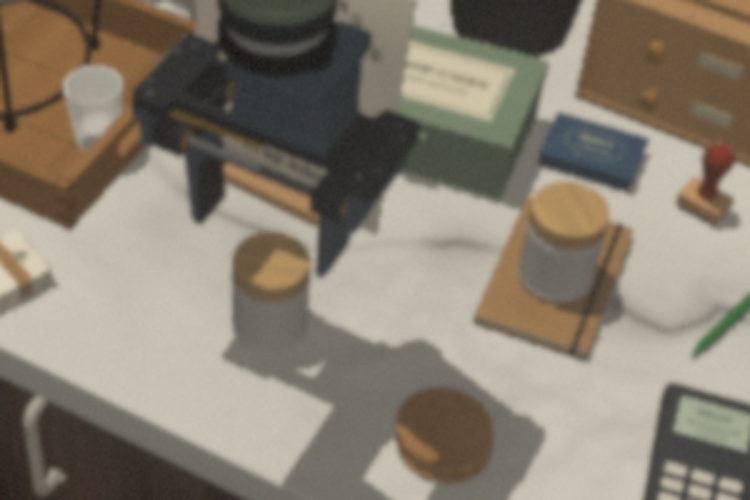

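The right tin sits under the fingers at crop (270,290), and the left tin stands upright on the notebook at (565,240). Descending to grip.

>>> {"name": "apply_moves", "arguments": {
  "plan": [
    {"jaw": 0, "delta_pos": [-8, -1, 5], "spin": 0},
    {"jaw": 0, "delta_pos": [-8, -1, 25], "spin": 0},
    {"jaw": 0, "delta_pos": [-8, -1, 45], "spin": 0},
    {"jaw": 0, "delta_pos": [-8, -1, 65], "spin": 0},
    {"jaw": 0, "delta_pos": [-8, -1, 80], "spin": 0},
    {"jaw": 0, "delta_pos": [-8, -1, 85], "spin": 0},
    {"jaw": 0, "delta_pos": [-8, -1, 85], "spin": 0},
    {"jaw": 0, "delta_pos": [-8, -1, 85], "spin": 0}
  ],
  "squeeze": 40
}}

```text
time_s: 15.5
ee_pos: [463.2, -118.6, 25.4]
ee_rot: [179.9, -0.1, 180.0]
force: [0.5, -0.1, 0.2]
gripper_width: 91.3
```

>>> {"name": "apply_moves", "arguments": {
  "plan": [
    {"jaw": 0.3, "delta_pos": [0, 0, 0], "spin": 0},
    {"jaw": 0.6, "delta_pos": [0, 0, 0], "spin": 0},
    {"jaw": 1, "delta_pos": [0, 0, 0], "spin": 0},
    {"jaw": 1, "delta_pos": [0, 0, 0], "spin": 0},
    {"jaw": 1, "delta_pos": [0, 0, 0], "spin": 0},
    {"jaw": 1, "delta_pos": [0, 0, 0], "spin": 0},
    {"jaw": 1, "delta_pos": [0, 0, 0], "spin": 0},
    {"jaw": 1, "delta_pos": [0, 0, 0], "spin": 0}
  ],
  "squeeze": 40
}}

```text
time_s: 16.5
ee_pos: [463.0, -118.2, 25.5]
ee_rot: [179.8, -0.1, 180.0]
force: [-0.6, 4.9, 5.0]
gripper_width: 56.8
```

>>> {"name": "apply_moves", "arguments": {
  "plan": [
    {"jaw": 1, "delta_pos": [0, 0, -8], "spin": 0},
    {"jaw": 1, "delta_pos": [0, 0, -18], "spin": 0},
    {"jaw": 1, "delta_pos": [0, 0, -30], "spin": 0},
    {"jaw": 1, "delta_pos": [0, 0, -42], "spin": 0},
    {"jaw": 1, "delta_pos": [0, 0, -52], "spin": 0},
    {"jaw": 1, "delta_pos": [0, 0, -55], "spin": 0},
    {"jaw": 1, "delta_pos": [0, 0, -55], "spin": 0},
    {"jaw": 1, "delta_pos": [0, 0, -55], "spin": 0}
  ]
}}

```text
time_s: 17.5
ee_pos: [462.8, -118.2, 80.1]
ee_rot: [179.8, -0.2, 180.0]
force: [0.3, -0.5, -5.6]
gripper_width: 56.5
```

>>> {"name": "apply_moves", "arguments": {
  "plan": [
    {"jaw": 1, "delta_pos": [0, 0, 0], "spin": 0},
    {"jaw": 1, "delta_pos": [0, 0, 0], "spin": 0},
    {"jaw": 1, "delta_pos": [0, 0, 0], "spin": 0},
    {"jaw": 1, "delta_pos": [0, 0, 0], "spin": 0},
    {"jaw": 1, "delta_pos": [0, 0, 0], "spin": 0},
    {"jaw": 1, "delta_pos": [0, 0, 0], "spin": 0},
    {"jaw": 1, "delta_pos": [0, 0, 0], "spin": 0},
    {"jaw": 1, "delta_pos": [0, 0, 0], "spin": 0}
  ]
}}

```text
time_s: 18.5
ee_pos: [462.8, -118.2, 80.1]
ee_rot: [179.8, -0.2, 180.0]
force: [0.4, 0.1, -5.2]
gripper_width: 56.5
```

```bash
python3 - <<'E'
from h import *
mv([431.5,-278,82])
for c in ("scene","top"):
    cams.grab_frame(c)
    s=env.state(); print(s["force"])
    for t,r,h in(("coaster_stack",34,19),("tin_left",28,76)):
        for d in spotter.masks_of(c,t): 
            z0=0 if h==19 else 12
            print(c,t,d["confidence"],d["extent"],*fitcyl({c:np.array(d["extent"])},r,z0,z0+h,[400,-100]))
print(env.state()["force"])
E
```

```text
t 18.5 pos [ 462.8 -118.2   80.1] rot [179.82  -0.18 179.97] F [ 0.42  0.05 -5.17] w 56.5 q [ -16.   17.  113.    0.   50. -106.]
spin -0.001
[431.5, -278, 82] [  31.2 -159.8   -2.3]
[ 0.06687514  0.60345634 -5.02275747]
scene coaster_stack 0.58 [389.9, 306.9, 428.4, 345.9] [ 424.24955794 -282.05620226] [-0.7  0.4  0.7 -0.4]
scene tin_left 0.96 [433.9, 224.2, 473.7, 270.1] [ 603.06330904 -286.35678166] [ 1.9 -1.6 -1.5  1.6]
[-0.66048716 -0.09356487 -4.45978218]
top coaster_stack 0.59 [397.4, 267.0, 429.1, 295.1] [ 433.96277867 -280.06904415] [-0.3 -1.4  0.3  1.4]
top tin_left 0.64 [400.2, 181.1, 438.8, 215.1] [ 612.16662982 -292.3676657 ] [ 3.5  1.2 -2.1 -1.3]
top tin_left 0.19 [397.2, 267.4, 428.8, 297.1] [ 430.96037142 -270.63930036] [-0.7  1.3  0.6 -1.3]
[ 0.35598113 -0.22854702 -4.79008223]
```

The right tin pulls about 5 N against 2 N for the left, so the right tin is heavier and goes on the coasters.

>>> {"name": "apply_moves", "arguments": {
  "plan": [
    {"jaw": 1, "delta_pos": [5, -15, 0], "spin": 0},
    {"jaw": 1, "delta_pos": [12, -45, 0], "spin": 0},
    {"jaw": 1, "delta_pos": [20, -80, 0], "spin": 0},
    {"jaw": 1, "delta_pos": [26, -115, 0], "spin": 0},
    {"jaw": 1, "delta_pos": [30, -145, 0], "spin": 0},
    {"jaw": 1, "delta_pos": [30.5, -161, 0], "spin": 0},
    {"jaw": 1, "delta_pos": [30.5, -161, 0], "spin": 0},
    {"jaw": 1, "delta_pos": [30.5, -161, 0], "spin": 0}
  ]
}}

```text
time_s: 19.8
ee_pos: [431.9, -278.3, 79.5]
ee_rot: [179.8, -0.2, 180.0]
force: [-0.4, 0.3, -4.5]
gripper_width: 56.3
```

```bash
python3 - <<'E'
from h import *
mv([432.3,-279.5,50],[432.3,-279.5,44])
E
```

```text
t 19.8 pos [ 431.9 -278.3   79.5] rot [179.75  -0.22 179.98] F [-0.36  0.32 -4.54] w 56.3 q [ -34.   20.  108.    0.   52. -124.]
spin -0.0
[432.3, -279.5, 50] [-0.5 -1.4 29.5]
[432.3, -279.5, 44] [-0.6 -1.4 35.5]
```

Lower to about 3 mm above the stack and check the alignment there.

>>> {"name": "apply_moves", "arguments": {
  "plan": [
    {"jaw": 1, "delta_pos": [-0.5, -1, 8], "spin": 0},
    {"jaw": 1, "delta_pos": [-0.5, -1, 16], "spin": 0},
    {"jaw": 1, "delta_pos": [-0.5, -1, 24], "spin": 0},
    {"jaw": 1, "delta_pos": [-0.5, -1, 29], "spin": 0},
    {"jaw": 1, "delta_pos": [-0.5, -1, 32], "spin": 0},
    {"jaw": 1, "delta_pos": [-0.5, -1, 32], "spin": 0},
    {"jaw": 1, "delta_pos": [-0.5, -1, 32], "spin": 0},
    {"jaw": 1, "delta_pos": [-0.5, -1, 32], "spin": 0}
  ]
}}

```text
time_s: 20.8
ee_pos: [432.4, -279.3, 47.7]
ee_rot: [179.8, -0.2, 180.0]
force: [0.4, -0.3, -5.7]
gripper_width: 56.3
```

```bash
python3 - <<'E'
from h import *
mv([432.3,-279.5,44])
im=cams.grab_frame("scene"); im=im[240:360,340:480]
cv2.imwrite("pics/scene6.png",cv2.resize(im,None,fx=5,fy=5,interpolation=cv2.INTER_CUBIC)[:,:,::-1])
E
```

```text
t 20.8 pos [ 432.4 -279.3   47.7] rot [179.77  -0.19 179.98] F [ 0.42 -0.31 -5.72] w 56.3 q [ -34.   23.  110.    0.   47. -124.]
spin -0.0
[432.3, -279.5, 44] [ 0.1 -0.2  3.7]
```

View pics/scene6.png

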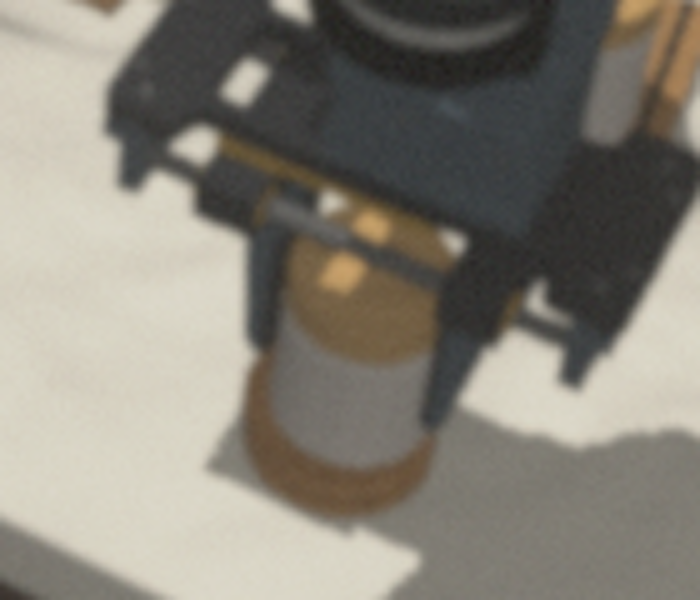

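The tin's base is nearly concentric with the cork: about 25 crop px of cork shows at the left edge (245 vs 270), against an expected ~19, so it is off by 2 mm or so. Setting it down.

>>> {"name": "apply_moves", "arguments": {
  "plan": [
    {"jaw": 1, "delta_pos": [0, 0, 1], "spin": 0},
    {"jaw": 1, "delta_pos": [0, 0, 2], "spin": 0},
    {"jaw": 1, "delta_pos": [0, 0, 2.8], "spin": 0},
    {"jaw": 1, "delta_pos": [0, 0, 3.4], "spin": 0},
    {"jaw": 1, "delta_pos": [0, 0, 3.7], "spin": 0},
    {"jaw": 1, "delta_pos": [0, 0, 3.7], "spin": 0},
    {"jaw": 1, "delta_pos": [0, 0, 3.7], "spin": 0},
    {"jaw": 1, "delta_pos": [0, 0, 3.7], "spin": 0}
  ]
}}

```text
time_s: 21.85
ee_pos: [432.3, -279.2, 44.6]
ee_rot: [179.8, -0.2, 180.0]
force: [-3.7, 1.6, 5.6]
gripper_width: 56.6
```

>>> {"name": "apply_moves", "arguments": {
  "plan": [
    {"jaw": 0.35, "delta_pos": [0, 0, -0.2], "spin": 0},
    {"jaw": 0.2, "delta_pos": [0, 0, -0.2], "spin": 0},
    {"jaw": 0.1, "delta_pos": [0, 0, -0.2], "spin": 0},
    {"jaw": 0, "delta_pos": [0, 0, -0.2], "spin": 0},
    {"jaw": 0, "delta_pos": [0, 0, -0.2], "spin": 0},
    {"jaw": 0, "delta_pos": [0, 0, -0.2], "spin": 0},
    {"jaw": 0, "delta_pos": [0, 0, -0.2], "spin": 0},
    {"jaw": 0, "delta_pos": [0, 0, -0.2], "spin": 0}
  ]
}}

```text
time_s: 22.85
ee_pos: [432.3, -279.2, 44.8]
ee_rot: [179.8, -0.2, 180.0]
force: [-0.8, 0.5, 0.4]
gripper_width: 91.0
```

>>> {"name": "apply_moves", "arguments": {
  "plan": [
    {"jaw": 0, "delta_pos": [0, 0, -12], "spin": 0},
    {"jaw": 0, "delta_pos": [0, 0, -30], "spin": 0},
    {"jaw": 0, "delta_pos": [0, 0, -55], "spin": 0},
    {"jaw": 0, "delta_pos": [0, 0, -85], "spin": 0},
    {"jaw": 0, "delta_pos": [0, 0, -115], "spin": 0},
    {"jaw": 0, "delta_pos": [0, 40, -130], "spin": 0},
    {"jaw": 0, "delta_pos": [0, 90, -140], "spin": 0},
    {"jaw": 0, "delta_pos": [0, 145, -150], "spin": 0}
  ]
}}

```text
time_s: 23.85
ee_pos: [432.9, -133.7, 196.7]
ee_rot: [179.8, -0.1, 179.9]
force: [1.7, 0.1, -0.1]
gripper_width: 91.2
```

>>> {"name": "apply_moves", "arguments": {
  "plan": [
    {"jaw": 0, "delta_pos": [0, 50, 0], "spin": 0},
    {"jaw": 0, "delta_pos": [0, 100, 0], "spin": 0},
    {"jaw": 0, "delta_pos": [0, 140, 0], "spin": 0},
    {"jaw": 0, "delta_pos": [0, 150, 0], "spin": 0},
    {"jaw": 0, "delta_pos": [0, 150, 0], "spin": 0},
    {"jaw": 0, "delta_pos": [0, 150, 0], "spin": 0},
    {"jaw": 0, "delta_pos": [0, 150, 0], "spin": 0},
    {"jaw": 0, "delta_pos": [0, 150, 0], "spin": 0}
  ]
}}

```text
time_s: 24.85
ee_pos: [433.2, 15.6, 197.2]
ee_rot: [179.8, -0.1, 179.8]
force: [0.4, 0.4, 0.7]
gripper_width: 91.1
```

```bash
python3 - <<'E'
from h import *
mv([432.3,-279.5,44])
B=[]
for c in ("scene","top"):
    im=cams.grab_frame(c).copy(); 
    for t,r,z0,h in(("tin_right",28,19,76),("tin_left",28,12,76)):
        for d in spotter.masks_of(c,t):
            print(c,t,d["confidence"],d["extent"],*fitcyl({c:np.array(d["extent"])},r,z0,z0+h,[400,-100]))
    for t in("service_bell","card_pack"): print(c,t,[(d["confidence"],d["extent"]) for d in spotter.masks_of(c,t)])
    im=im[200:360,360:500] if c=="scene" else im[150:310,360:500]
    B.append(cv2.resize(im,None,fx=2.85,fy=2.85,interpolation=cv2.INTER_CUBIC))
cv2.imwrite("pics/fin.png",np.hstack(B)[:,:,::-1])
E
```

```text
t 24.85 pos [433.2  15.6 197.2] rot [ 1.7981e+02 -1.0000e-01  1.7982e+02] F [0.38 0.37 0.71] w 91.1 q [  0.   6. 108.   0.  66. -90.]
spin -0.003
[432.3, -279.5, 44] [  -0.3 -295.6  152.2]
scene tin_right 0.76 [395.3, 281.7, 430.4, 335.8] [ 426.30754019 -281.60123495] [-1.5  0.4  1.3 -0.4]
scene tin_right 0.52 [389.9, 313.0, 429.6, 345.0] [ 398.74345732 -288.84672683] [  0.7 -18.1  -0.6   3.9]
scene tin_left 0.79 [437.4, 222.4, 476.4, 273.1] [ 604.28762221 -291.90546275] [ 1.3  0.9 -1.1 -0.7]
scene service_bell [(0.87, [166.4, 213.6, 203.3, 250.9])]
scene card_pack [(0.98, [202.8, 245.0, 249.3, 283.9])]
top tin_right 0.88 [404.5, 267.6, 436.4, 295.4] [ 432.21044474 -285.1514819 ] [-0.9  0.3  0.8 -0.3]
top tin_right 0.26 [400.7, 183.1, 436.0, 215.3] [ 608.48349077 -286.88467986] [ 1.2  0.3 -1.  -0.3]
top tin_left 0.77 [401.6, 182.0, 436.0, 218.1] [ 608.66402392 -289.19972909] [ 0.8  1.9 -0.7 -2.8]
top service_bell [(0.62, [175.3, 276.7, 195.7, 312.6]), (0.39, [229.6, 313.5, 258.7, 327.0])]
top card_pack [(0.5, [228.5, 314.7, 256.1, 324.9])]
```

View pics/fin.png

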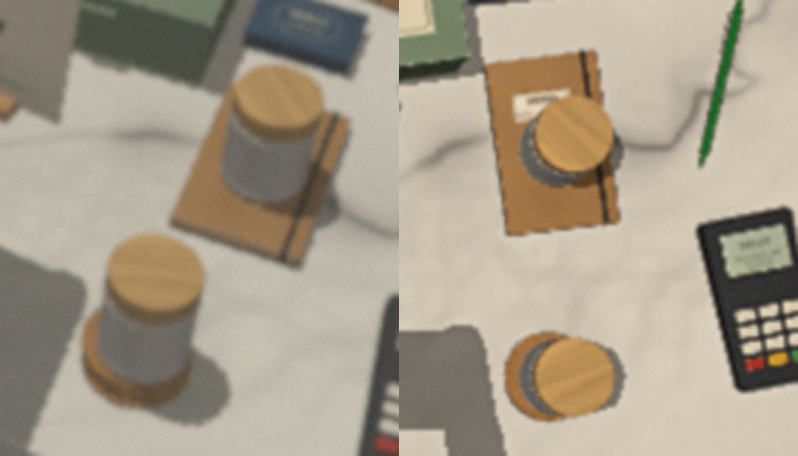

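The top fit suggests the tin is off-centre on the coasters by up to 8 mm, while the scene fit says about 1 mm. I'll measure that better with outline overlays.

```bash
cat > ov.py <<'E'
from h import *
import sys
def crop(c,im,pts,f,n):
    # pts: list of (points,color)
    x0,y0=(385,255) if c=="top" else (380,265)
    im=cv2.resize(im[y0:y0+90,x0:x0+66],None,fx=f,fy=f,interpolation=cv2.INTER_CUBIC)
    for P,col in pts:
        q=((proj(c,P)-[x0,y0]+0.5)*f).round().astype(np.int32); cv2.polylines(im,[q],True,col,1)
    return im
if __name__=="__main__":
  out=[]
  for c in("top","scene"):
    a0=cv2.imread(f"pics/{c}0.png")[:,:,::-1].copy(); b=cams.grab_frame(c).copy()
    # initial coaster by colour, in clear image
    hsv=cv2.cvtColor(a0,cv2.COLOR_RGB2HSV); x0,y0=(385,255) if c=="top" else (380,295)
    m=((hsv[:,:,1]>90)).astype(np.uint8); M=np.zeros_like(m); M[y0:y0+57,x0:x0+66]=m[y0:y0+57,x0:x0+66]
    n,l,st,_=cv2.connectedComponentsWithStats(M); i=1+st[1:,4].argmax(); e=st[i]
    E=np.array([e[0],e[1],e[0]+e[2]-1,e[1]+e[3]-1],float); cf=fitcyl({c:E},34,0,19,[430,-280]); print(c,"coaster",E,*cf)
    # lid by colour now
    hsv=cv2.cvtColor(b,cv2.COLOR_RGB2HSV)
    x,y=cf[0]
    out.append(crop(c,a0,[(cyl(x,y,34,19,19)[:90],(0,0,255))],6,0))
    tt=[432.3-2,-279.2] 
    out.append(crop(c,b,[(cyl(x,y,34,19,19)[:90],(0,0,255)),(cyl(x,y,28,19,19)[:90],(0,255,0)),(cyl(x,y,28,95,95)[:90],(255,0,0))],6,0))
  h=np.hstack(out); h=cv2.resize(h,None,fx=.5,fy=.5,interpolation=cv2.INTER_AREA) if 0 else h
  cv2.imwrite("pics/ovA.png",np.hstack(out[:2])[:,:,::-1]); cv2.imwrite("pics/ovB.png",np.hstack(out[2:])[:,:,::-1])
E
python3 ov.py
```

```text
top coaster [397. 267. 427. 297.] [ 431.88687483 -277.18034979] [-1.1 -0.5  1.1  0.5]
scene coaster [389. 306. 426. 341.] [ 428.9662014  -276.61090666] [-1.4 -1.7  1.3  1.2]
```

View pics/ovA.png

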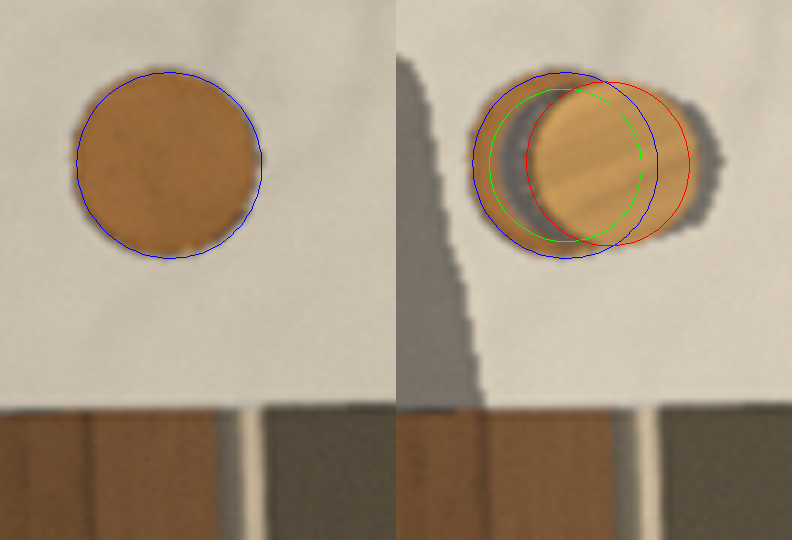

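View pics/ovB.png

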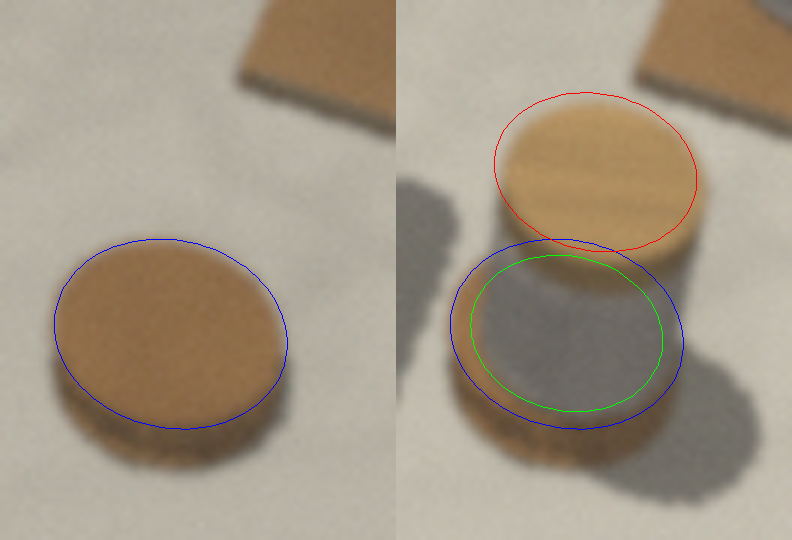

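The overlays put the tin about 4 mm (within -y) off the stack's centre, inside the 12 mm limit. Both tins stand upright, and the bell and cards are unchanged in the scene view. Handing in.

```bash
python3 - <<'E'
from workcell import env
s=env.state(); print(s["time_s"],s["force"],s["gripper_width"])
print(env.job_done())
E
```

```text
25.45 [ 0.23696875 -0.73836272  0.34976373] 91.09366640771592
the job is handed in; nothing more can be done
None
```

I lifted the left tin about 55 mm and felt roughly 2 N. I put it on the notebook, then lifted the right tin about 55 mm and felt roughly 5 N. The right tin is the heavier one, so it went on the coaster stack. Both tins are let go, and I handed the job in at about 25 s with the gripper open and well clear.

- **Tins:** In the last pictures both stand upright.
- **Notebook tin:** It is about 8 mm from the cover's middle lengthwise and 3–6 mm crosswise, within the limits of 45 mm and 22 mm.
- **Coaster tin:** The checks disagreed on how far it is off centre. The network fit in the top view said about 8 mm and the scene view about 1 mm. My outline overlays gave about 2 to 5 mm. All are under the 12 mm limit, so I left it.
- **Bell and card pack:** In the scene view they are where they were at the start. In the last top view the networks found only part of each, probably because the arm was in the way, so that view could not confirm it.

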